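# Move a swab carrier over the end stop to the notched rail

### The job

Take the orange swab carrier by its grip block, lift it over the red end stop of the rail it hangs on and hang it on the rail with the green end stops, with its hook dropped fully into the notch in that bar, then let go so that it hangs still. Keep the carrier upright, do not let it fall, and leave the other carriers and everything else where they are.

Things in the scene. Friction and masses are not known exactly. Their poses are not given: they have to be found in the camera images.
- orange_carrier_grip (a point): Centre of the orange carrier's grip block: 24 mm in x, 18 mm in y, 40 mm tall (top 20 mm above this point), free on all sides. Axes of the carrier: x across the rail, y along it, z up. It weighs about 0.15 kg.
- orange_carrier_hook (a point): Middle of the underside of the orange carrier's hook, which rests on the bar, 30 mm below the grip block's centre. The hook bridge is 26 x 18 mm, 10 mm thick. A strap 18 mm wide goes down on the -x side (x -13 to -8 mm) and a flared lip hangs 13 mm down on the +x side, 16 mm free between them: a C open to +x, in which the bar and its support arms pass freely.
- orange_carrier_tubes (a point): Middle of the orange carrier's crossbar with three hanging clear swab tubes, 81 mm below the hook's underside, at the strap's foot. 56 mm wide in y, 26 mm in x; it reaches from 72 to 135 mm below the hook's underside. It passes under the bar: a carrier astride a bar can be raised about 40 mm before this meets the arms below the bar.
- plain_rail: Grey-footed fixed stand, left or right of the green one, turned a little. Origin on the table below the bar's middle; steel bar along its y, top 200 mm up. All three carriers hang on it; the orange one is about 80 mm from the middle at one end (either), nothing between it and that end, the others at the middle and the other end. It has to leave over the stop at its own end.
- plain_rail_top (a point): Middle of the grey stand's bar, on its top face. Bar 250 mm long (y), 10 mm wide, 20 mm deep. At each end a red stop, 12 mm in x, 8 mm along y, flush with the bar's end, rises 20 mm above the bar. Two arms 16 mm wide at y = -55 and +55 mm, 20 to 30 mm below the bar's top, run in +x to posts at x = 70 mm. Nothing is on the -x side.
- notch_rail: Green-footed fixed stand of the other rail; origin on the table below the stand's middle, y along the bar. Same sizes, arms and posts (+x side) as the grey one, with green stops. Its bar with stops and notch is clamped up to 30 mm off the stand's middle, towards +y or -y: this offset is not given, find it by touch or by eye. The clamps hold against pushes up to 70 N.
- notch_rail_top (a point): Point above the green stand's middle, at the height of the bar's top, 200 mm up (not the notch itself). The notch is at the middle of the bar: 24 mm long, 8 mm deep, floor painted green. From the notch's middle to the inner face of either stop is 117 mm, so a hook touching a stop's inner face has its middle 108 mm from the notch's. A carrier may come on over an end or from the -x side, raised over 15 mm.
- blue_carrier_grip (a point): Blue carrier: the same shape as the orange carrier. The point is the centre of its grip block. A bystander: it must stay hanging.
- grey_carrier_grip (a point): Grey carrier: the same shape as the orange carrier. The point is the centre of its grip block. A bystander: it must stay hanging.
- jar: Amber jar with brass lid, 72 mm wide, 130 mm tall, at the far edge of the table; origin under its centre. Leave alone.
- tumbler: Glass tumbler, 68 mm wide, 85 mm tall, at the far edge; origin under its centre. Leave alone.
- tape: Yellow roll of tape lying flat, 90 mm wide, 25 mm tall, at the far edge; origin under its centre. Leave alone.
- torch: Black pocket torch, 130 mm long, 34 mm tall, lying left of the robot; origin under the middle of its barrel. Leave alone.
- tray: Steel tray 100 x 150 x 25 mm, right of the robot; origin under its centre. Leave alone.
Not all that is in view belongs to the job. What is meant by the part that bears orange_carrier_grip is not pink, and is the smaller of those in its own colour.

How it is judged:
By the outcome, as a careful person would: the job done as asked, in the order asked, and still so for the second after the job is handed in, with the robot touching nothing.
It also fails if it takes over 64 s, if anything falls off the work surface, if the arm or the gripper's body presses on something with over 40 N, if the wrist force passes 120 N, or if a joint passes its speed limit or range.

### The arm

A 7-joint arm with a two-finger parallel gripper is mounted at the origin on the work surface. World frame = base frame: x ahead of the robot, y to its left, z up, the work surface at z = 0. Lengths are in m, angles in rad, forces in N, time in s.
With the tool pointing down it reaches from about 0.425 to 0.875 m from the base axis. Payload 8.4 kg.
Tool frame: the origin (TCP) lies at the very end of the fingers, on their centre line; the grasp point (between the pads) lies bot.grip_depth behind it (bot.grip_depth is the distance from the TCP to the grasp point, in m); y points along the fingers, x is the direction in which the jaws open and shut, and the axes are right-handed (so a half turn about y gives the same grasp; the last joint's range is limited). The gripper opens to 85 mm and grips with 20 to 120 N. Pads are 22 mm wide; open, the fingers measure 114 mm over their backs; the gripper's body (76 mm by 85 mm) begins 54 mm behind the grasp point. The pads swing forward as they close: fully open they stand 13 mm farther back than shut.
Start: joints at [1.06, 0.333, 0.04, 1.465, -0.013, 1.343, -0.059], TCP at [0.26, -0.596, 0.231] pointing down, gripper open.
Joint ranges: [-2.58, 2.58], [-0.38, 2.09], [-1.3, 1.39], [0.25, 2.4], [-1.5, 4.64], [0.08, 2.09], [-2.65, 2.65]. Speed limits (rad/s): [2.22, 2.22, 2.79, 2.79, 3.14, 3.14, 3.14].

### API

Orientations are given as a 3x3 rotation matrix whose columns are the frame's x, y, z axes.
In Python, from bench import observe, viewer, job, bot gives the robot as it stands.
- The arm moves only by the shell command python3 -m handwheel 'ROWS' [OPENING] [FORCE]. ROWS is JSON, a list that holds one entry, the list of rows, each a list of 6 numbers: the shift along the tool's x, y, z in mm, then the turn, a rotation vector about the tool's x, y, z in rad. In form: [[[x, y, z, ax, ay, az], ...]]. A call has 1 to 20 rows; each row is the pose to reach, as a shift and turn from the pose commanded when the call began, along the tool's axes at that moment; what a row does not reach only later rows make up. A row lasts 1/8 s, in which the tool goes at most 62.5 mm and 10.7 degrees, less where a joint would pass 70% of its speed; a pose out of reach is approached as far as the arm can. A call with a gripper value outside its range is refused whole. OPENING is the closure in counts, from 0 (fully open) to 255 (shut), set as the call begins (- or left out, the last holds). The fingers move at their own pace and stop on an object; FORCE is the grip in N (left out, the last holds). Time passes only in rows, so rows that repeat a pose let the fingers close. It gives the time, the measured TCP pose, the force and the opening at its end, in the units of the state.
- observe(): the state, without advancing time (a new reading comes with each control period).
- viewer.get_image(name): name is "side" or "top"; returns a dict with "color" (384x512x3 uint8, red, green, blue), "vertical_fov" (degrees; the focal length in pixels is half the picture's height over the tangent of half this angle, whatever the lens; pixels are square), "cx", "cy" (the principal point, pixels), "k1" (the pictures are not rectified: a ray, as slopes to the right and down, at radius r is drawn at 1 + k1 r^2 times it, then the intrinsics apply), "cam_to_world" (4x4, takes a point from camera to world coordinates). Camera axes: x right, y down, z forward; pixel columns grow to the right and rows downward; lengths in m; the calibration is good to about 2 mm. A picture is of the moment at which its call begins. There is no depth.
- job.close_job(): hands the job in, once; it reports no verdict.
The state is a dict: "time": time; "q": joint angles; "dq": joint speeds; "tau": joint torques, N m; "tool_pos": TCP position; "tcp_rot": TCP orientation; "contact_force": force on the tool from outside, world axes, zero at the start; "moment": the same for the moment, N m; "gripper_width": finger opening in m.
Only numpy, scipy, OpenCV 4.12 (cv2) and the standard library are available. Lean on these libraries where they do the work, as an engineer would, in place of code of your own. Each camera call takes 0.05 s, during which the arm holds its last target.

## Working session

There is one attempt and no reset: what is moved stays moved. The work goes in short steps, Python scripts to look and compute and a shell command to move; the robot and the scene stay as the last step left them, time stands still between calls to the robot, and variables do not carry over. Pictures are saved under pics/ and viewed, and the job is handed in when it is done.

```bash
ls; mkdir -p pics; python3 - <<'E'
from bench import observe, viewer, job, bot
import cv2,numpy as np
np.set_printoptions(precision=4,suppress=True)
print(observe()); print([ (a,getattr(bot,a)) for a in dir(bot) if not a.startswith('_')])
for n in ("side","top"):
    d=viewer.get_image(n); cv2.imwrite(f'pics/{n}0.png',d['color'][:,:,::-1])
    print({k:v for k,v in d.items() if k!='color'})
E
```

```text
pics
{'time': 0.0, 'q': array([ 1.0598,  0.3339,  0.0399,  1.4663, -0.0134,  1.3433, -0.0585]), 'dq': array([-0.0018, -0.0016, -0.0005, -0.0023,  0.0005,  0.    ,  0.0012]), 'tau': array([ -0.0003, -65.8567,   1.365 , -40.5554,   0.0166,   0.0129,
        -0.    ]), 'tool_pos': array([ 0.2599, -0.5953,  0.2304]), 'tcp_rot': array([[ 0.4003, -0.0008,  0.9164],
       [-0.9164,  0.0014,  0.4003],
       [-0.0016, -1.    , -0.0001]]), 'contact_force': array([-0.3344,  0.4779,  0.2053]), 'moment': array([-0.0463, -0.0316, -0.0477]), 'gripper_width': 0.08551266182692929}
[('Unreachable', <class 'bench.Unreachable'>), ('grip_depth', 0.0187)]
{'vertical_fov': 44.8263548315581, 'cx': 252.19290923777734, 'cy': 185.81850739164122, 'k1': 0.02984119772709863, 'cam_to_world': array([[-0.9031, -0.2321,  0.3612,  0.0861],
       [-0.4291,  0.4604, -0.7771,  1.0349],
       [ 0.014 , -0.8568, -0.5154,  0.8663],
       [ 0.    ,  0.    ,  0.    ,  1.    ]])}
{'vertical_fov': 45.874775530133554, 'cx': 256.3423512499047, 'cy': 192.6334035677409, 'k1': -0.11628609717375758, 'cam_to_world': array([[-0.0027, -0.9976,  0.0689,  0.4265],
       [-1.    ,  0.0031,  0.0051,  0.0125],
       [-0.0053, -0.0689, -0.9976,  1.8224],
       [ 0.    ,  0.    ,  0.    ,  1.    ]])}
```

View images.

View pics/side0.png

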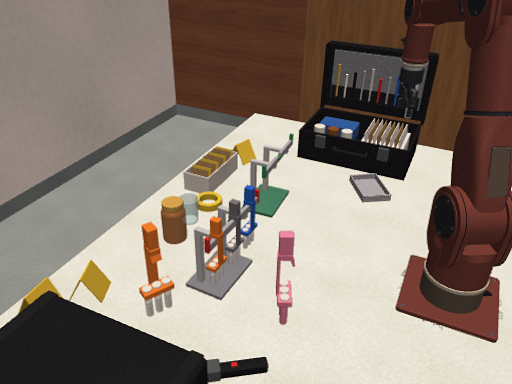

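View pics/top0.png

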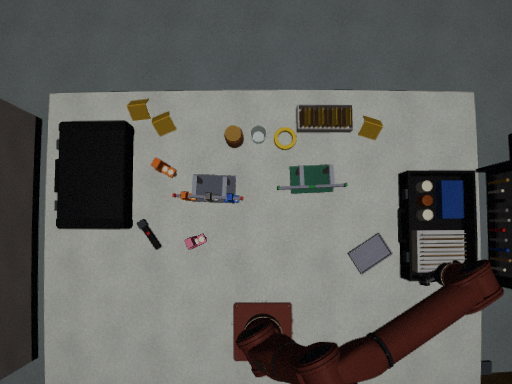

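```bash
cat > h.py <<'E'
from bench import observe, viewer, job, bot
import cv2,numpy as np
np.set_printoptions(precision=4,suppress=True)
def snap(n,tag):
    d=viewer.get_image(n); cv2.imwrite(f'pics/{tag}.png',d['color'][:,:,::-1]); return d
def crop(src,out,x0,y0,w,h,s):
    im=cv2.imread(f'pics/{src}.png')[y0:y0+h,x0:x0+w]; im=cv2.resize(im,None,fx=s,fy=s,interpolation=cv2.INTER_CUBIC)
    for i in range(0,w,10): cv2.line(im,(i*s,0),(i*s,6 if i%50 else 14),(0,0,255),1)
    for j in range(0,h,10): cv2.line(im,(0,j*s),(6 if j%50 else 14,j*s),(0,0,255),1)
    cv2.imwrite(f'pics/{out}.png',im)
CAL={'side':(44.8263548315581,252.19290923777734,185.81850739164122,0.02984119772709863,None),
'top':(45.874775530133554,256.3423512499047,192.6334035677409,-0.11628609717375758,None)}
def load(n):
    import pickle,os
    f=f'/tmp/{n}.pkl'
    if not os.path.exists(f):
        d=viewer.get_image(n); pickle.dump({k:v for k,v in d.items() if k!='color'},open(f,'wb'))
    return pickle.load(open(f,'rb'))
def ray(n,u,v):
    d=load(n); f=192/np.tan(np.radians(d['vertical_fov'])/2)
    p=np.array([(u-d['cx'])/f,(v-d['cy'])/f]); q=p.copy()
    for _ in range(30): q=p/(1+d['k1']*(q@q))
    T=np.array(d['cam_to_world']); r=T[:3,:3]@np.array([q[0],q[1],1.]); return T[:3,3],r
def atz(n,u,v,z):
    o,r=ray(n,u,v); return o+r*(z-o[2])/r[2]
def proj(n,P):
    d=load(n); f=192/np.tan(np.radians(d['vertical_fov'])/2); T=np.array(d['cam_to_world'])
    c=T[:3,:3].T@(np.asarray(P)-T[:3,3]); q=c[:2]/c[2]; q=q*(1+d['k1']*(q@q)); return q*f+[d['cx'],d['cy']]
def tri(a,b):
    o1,r1=ray('side',*a);o2,r2=ray('top',*b)
    s=np.linalg.lstsq(np.c_[r1,-r2],o2-o1,rcond=None)[0]
    p,q=o1+r1*s[0],o2+r2*s[1]; return (p+q)/2,np.linalg.norm(p-q)
E
python3 - <<'E'
from h import *
load('side');load('top')
crop('side0','s1',180,120,130,180,4)
crop('top0','t1',160,150,200,60,4)
crop('side0','s2',120,200,100,120,5)
E
```

```text
(no output)
```

View pics/s1.png

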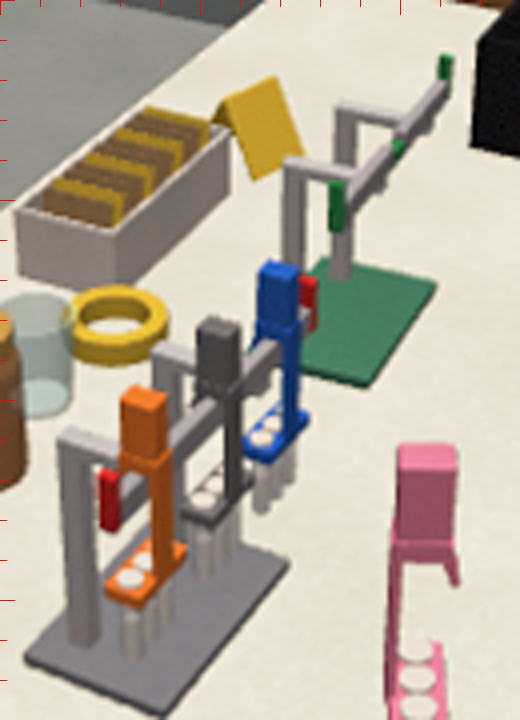

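View pics/t1.png

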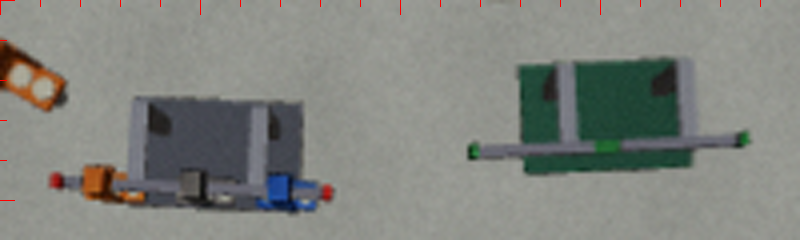

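View pics/s2.png

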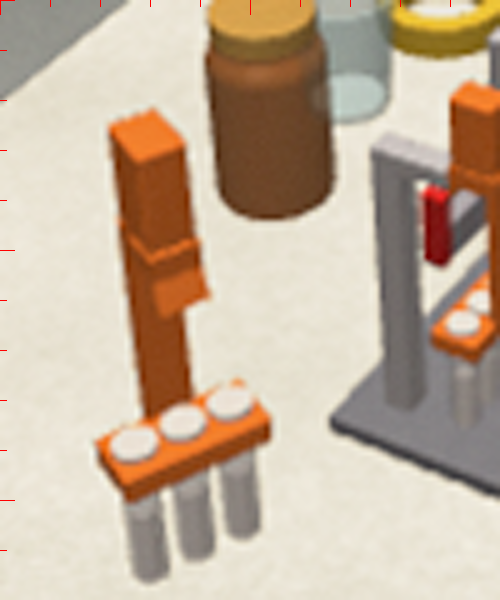

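```bash
python3 - <<'E'
from h import *
crop('top0','t2',165,180,90,35,8)
crop('top0','t3',270,160,85,45,9)
crop('side0','s3',195,180,70,100,7)
crop('side0','s4',245,125,60,70,9)
L=atz('top',174,195.3,.22);R=atz('top',241.5,198,.22);print(L,R,np.linalg.norm(L-R))
L=atz('top',278.5,187.7,.22);R=atz('top',345.8,184.7,.22);print(L,R,np.linalg.norm(L-R)); print(atz('top',312,186.5,.192))
E
```

```text
[0.5286 0.3135 0.22  ] [0.5183 0.0733 0.22  ] 0.24048857030315646
[ 0.5545 -0.0578  0.22  ] [ 0.5645 -0.2976  0.22  ] 0.2399595137871441
[ 0.5607 -0.1801  0.192 ]
```

View pics/t2.png

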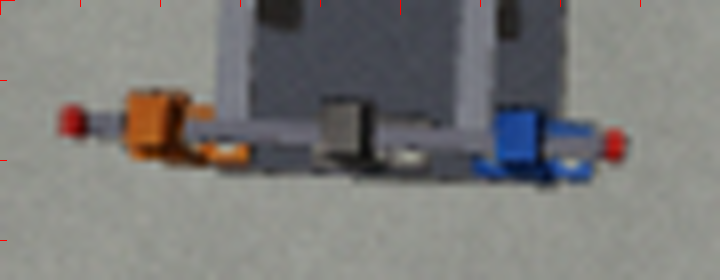

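View pics/t3.png

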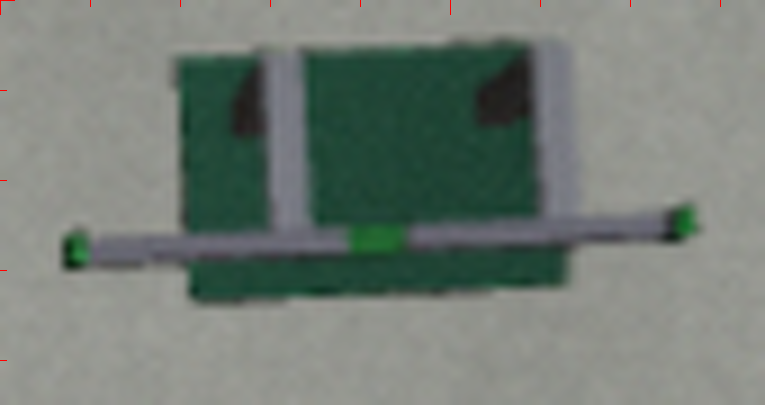

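View pics/s3.png

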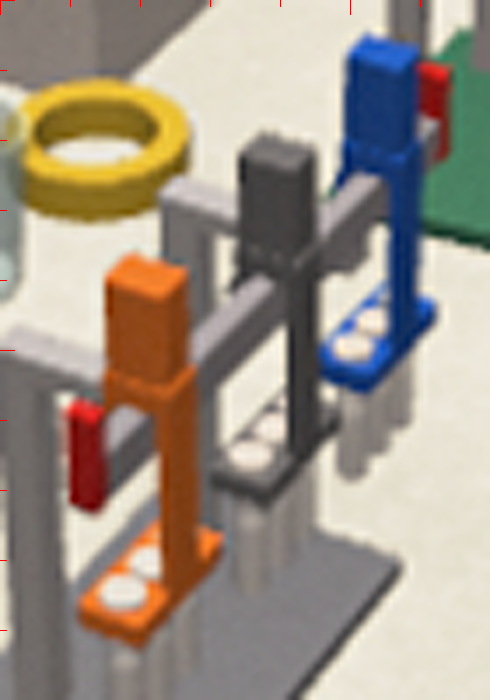

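View pics/s4.png

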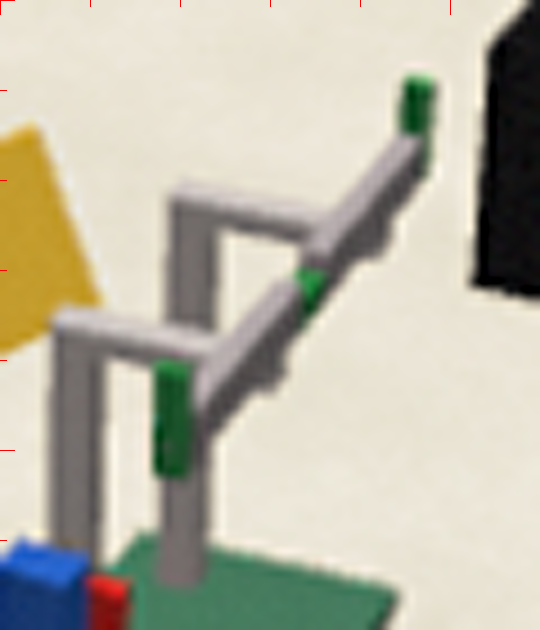

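```bash
python3 - <<'E'
from h import *
# green rail
print('stopN',tri((264.2,165.9),(278.7,187.6)),'stopF',tri((291.5,134),(346,184.6)))
print('notch',tri((245+312/9,125+288/9),(312,186.6)))
# orange grip top face centre (s3 ~ (148,268)), (t2 ~ (150,122))
print('grip top',tri((195+148/7,180+268/7),(165+150/8,180+122/8)))
print('grey/blue top', tri((195+281/7,180+146/7),(165+346/8,180+118/8)), tri((195+382/7,180+48/7),(165+519/8,180+127/8)))
print('big orange top',tri((149,228.5),(156,161)),'tubes',tri((157,288),(170,171)))
print('pink top',tri((286.5,235),(200,238)))
for nm,s0,s1 in (('grey',[.5286,.3135,.22],[.5183,.0733,.22]),('green',[.5545,-.0578,.22],[.5645,-.2976,.22])):
  for p in (s0,s1): print(nm,proj('side',p),proj('top',p))
from scipy.optimize import least_squares
def fit(sp,tp,x0):
  def pts(p):
    c=np.array([p[0],p[1],.22]);d=np.array([-np.sin(p[2]),np.cos(p[2]),0])
    return c+.121*d,c-.121*d
  def f(p):
    a,b=pts(p);return np.r_[proj('side',a)-sp[0],proj('side',b)-sp[1],proj('top',a)-tp[0],proj('top',b)-tp[1]]
  r=least_squares(f,x0);print(r.x,r.fun)
fit([(264.2,165.9),(291.5,134)],[(278.7,187.6),(346,184.6)],[.56,-.178,.04])
fit([(195+86/7,180+407/7),(195+435/7,180+72/7)],[(165+72/8,180+120/8),(165+614/8,180+144/8)],[.52,.19,-.04])
E
```

```text
stopN (array([ 0.5558, -0.0583,  0.219 ]), np.float64(0.0019334460988927834)) stopF (array([ 0.5651, -0.2982,  0.2203]), np.float64(0.0006050578032493236))
notch (array([ 0.5591, -0.1807,  0.1907]), np.float64(0.0027478566674381867))
grip top (array([0.528 , 0.2742, 0.2507]), np.float64(0.0028645248360601497))
grey/blue top (array([0.5269, 0.1874, 0.2488]), np.float64(0.003008947764445527)) (array([0.5233, 0.1123, 0.249 ]), np.float64(0.0017709635180686006))
big orange top (array([0.6466, 0.3728, 0.2483]), np.float64(0.003105312166633893)) tubes (array([0.6406, 0.3636, 0.0643]), np.float64(0.01509529219987489))
pink top (array([0.3766, 0.22  , 0.2176]), np.float64(0.001451090139357965))
grey [208.3725 238.3816] [174.0136 195.2953]
grey [257.1915 189.8364] [241.4942 198.0039]
green [264.8856 165.805 ] [278.4863 187.6907]
green [291.6963 134.1945] [345.8005 184.699 ]
[ 0.5605 -0.1781  0.04  ] [ 0.2374 -0.0878  0.1183 -0.0085 -0.3932 -0.2305  0.1807 -0.1296]
[ 0.5244  0.1936 -0.051 ] [ 0.1126  0.2183  0.1476 -0.5481 -0.2352 -0.2671 -0.0938  0.0102]
```

```bash
cat >> h.py <<'E'
from scipy.spatial.transform import Rotation as Ro
def row(pos,yaw):
    s=observe();R=s['tcp_rot'];p=s['tool_pos']
    T=np.c_[[np.cos(yaw),np.sin(yaw),0],[0,0,-1],[-np.sin(yaw),np.cos(yaw),0]]
    # tool: x jaw, y down, z = x cross y
    T[:,2]=np.cross(T[:,0],T[:,1])
    return np.round(np.r_[R.T@(np.array(pos)-p)*1000,Ro.from_matrix(R.T@T).as_rotvec()],3)
E
python3 - <<'E'
from h import *
print(row([.26,-.596,.41],-1.159),row([.52,-.3,.42],-.5),row([.528,.274,.40],-.05))
E
```

```text
[   0.359 -179.243   -0.302    0.       0.      -0.001] [-166.827 -189.097  356.444   -0.      -0.659   -0.001] [-689.611 -168.573  593.542   -0.001   -1.109   -0.001]
```

```bash
python3 -m handwheel '[[[0,-60,0,0,0,0],[0,-120,0,0,0,0],[0,-179,0,0,0,0],[-42,-182,90,0,-0.16,0],[-84,-184,180,0,-0.33,0],[-167,-189,356,0,-0.66,0],[-167,-189,356,0,-0.66,0],[-167,-189,356,0,-0.66,0],[-690,-169,594,0,-1.109,0],[-690,-169,594,0,-1.109,0],[-690,-169,594,0,-1.109,0],[-690,-169,594,0,-1.109,0],[-690,-169,594,0,-1.109,0],[-690,-169,594,0,-1.109,0],[-690,-169,594,0,-1.109,0],[-690,-169,594,0,-1.109,0],[-690,-169,594,0,-1.109,0],[-690,-169,594,0,-1.109,0],[-690,-169,594,0,-1.109,0],[-690,-169,594,0,-1.109,0]]]' 0 40
python3 - <<'E'
from h import *
print(observe()['q'],observe()['contact_force'])
snap('side','side1');snap('top','top1')
crop('top1','t4',140,140,160,110,5)
print(row([.528,.274,.30],-.05),row([.528,.274,.214],-.05))
E
```

```text
time: 2.7
tool_pos: [0.5281, 0.2751, 0.3998]
tcp_rot: [[0.999, -0.001, 0.048], [-0.048, -0.0, 0.999], [-0.001, -1.0, -0.0]]
contact_force: [0.4, -0.2, 0.3]
gripper_width: 0.0856
[ 0.0323  0.269  -0.7576  1.2715  0.1839  1.6716 -0.7366] [ 0.4056 -0.2256  0.2976]
[ -0.97  100.377   1.244   0.001  -0.002   0.   ] [ -0.994 186.377   1.312   0.001  -0.002   0.   ]
```

View pics/side1.png

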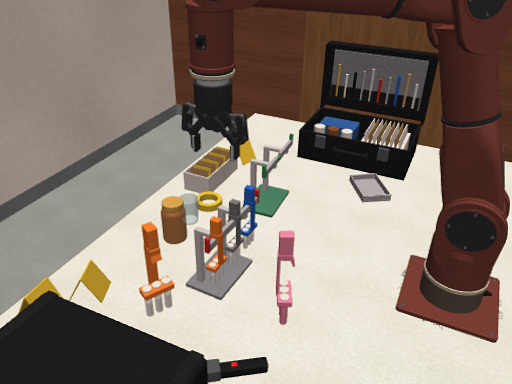

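```bash
python3 -m handwheel '[[[0,60,0,0,0,0],[0,100,0,0,0,0],[-1,130,1,0,0,0],[-1,160,1,0,0,0],[-1,175,1,0,0,0],[-1,185,1,0,0,0],[-1,185,1,0,0,0],[-1,185,1,0,0,0]]]' 0 40
python3 - <<'E'
from h import *
snap('side','side2')
crop('side2','s5',160,140,130,150,4)
E
```

```text
time: 3.8
tool_pos: [0.5278, 0.2757, 0.2164]
tcp_rot: [[0.999, 0.001, 0.05], [-0.05, 0.001, 0.999], [0.001, -1.0, 0.001]]
contact_force: [0.3, 0.4, -0.4]
gripper_width: 0.0854
```

View pics/s5.png

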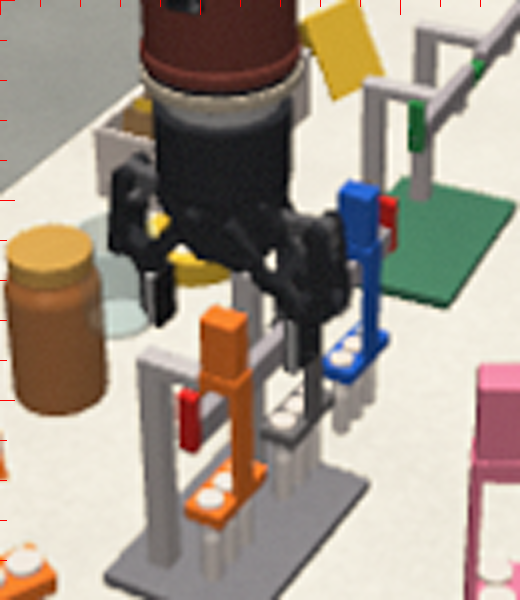

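```bash
python3 - <<'E'
from h import *
x=np.array([.999,-.05,0])
for z in(.2164,.23):
  for o in(-.0427,0,.0427):
    print(z,o,(proj('side',np.array([.5278,.2757,z])+x*o)-[160,140])*4)
print((proj('side',[.528,.2738,.25])-[160,140])*4,(proj('side',[.528,.2738,.23])-[160,140])*4)
E
```

```text
0.2164 -0.0427 [290.9286 385.0715]
0.2164 0 [227.5442 363.2076]
0.2164 0.0427 [166.1033 342.0311]
0.23 -0.0427 [290.7544 365.9231]
0.23 0 [226.9632 344.222 ]
0.23 0.0427 [165.1395 323.2058]
[227.4075 314.0555] [228.2637 342.3992]
```

```bash
python3 -m handwheel '[[[0,0,0,0,0,0],[0,0,0,0,0,0],[0,0,0,0,0,0],[0,0,0,0,0,0],[0,0,0,0,0,0],[0,0,0,0,0,0],[0,0,0,0,0,0],[0,0,0,0,0,0],[0,0,0,0,0,0],[0,0,0,0,0,0]]]' 255 60
python3 - <<'E'
from h import *
print(observe()['contact_force'])
snap('side','side3')
crop('side3','s6',160,140,130,150,4)
E
```

```text
time: 5.1
tool_pos: [0.5277, 0.2755, 0.2156]
tcp_rot: [[0.999, 0.001, 0.05], [-0.05, 0.0, 0.999], [0.001, -1.0, 0.0]]
contact_force: [2.3, -0.4, 4.3]
gripper_width: 0.0231
[ 2.3297 -0.4449  4.3487]
```

View pics/s6.png

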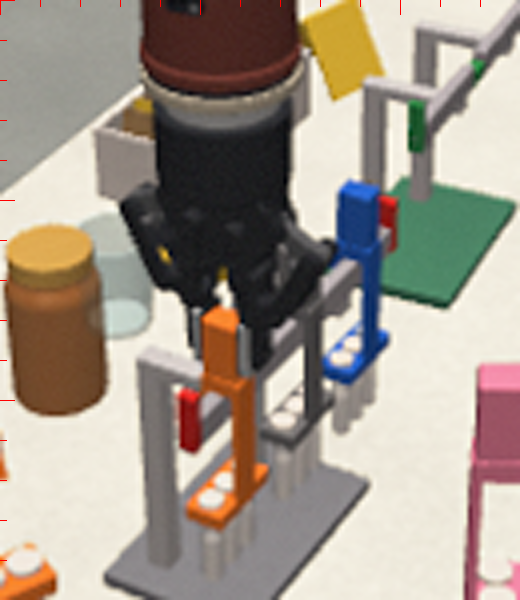

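```bash
python3 -m handwheel '[[[0,-6,0,0,0,0],[0,-13,0,0,0,0],[0,-20,0,0,0,0],[0,-27,0,0,0,0],[0,-33,0,0,0,0],[-1,-35,0,0,0,0],[-2,-35,0,0,0,0],[-2,-35,0,0,0,0],[-2,-35,0,0,0,0]]]' 255 60
python3 - <<'E'
from h import *
print(observe()['contact_force'])
snap('side','side4')
crop('side4','s7',160,140,130,150,4)
E
```

```text
time: 6.28
tool_pos: [0.5253, 0.2755, 0.2501]
tcp_rot: [[0.999, -0.0, 0.05], [-0.05, -0.0, 0.999], [-0.0, -1.0, -0.0]]
contact_force: [-0.5, -0.1, -2.7]
gripper_width: 0.0234
[-0.4572 -0.1362 -2.7414]
```

View pics/s7.png

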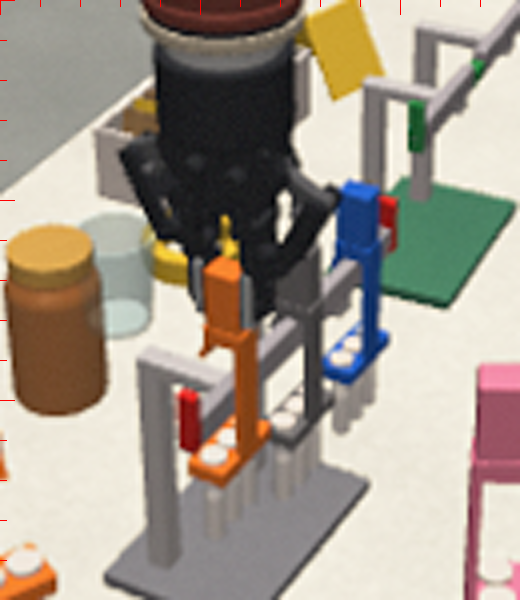

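```bash
python3 -m handwheel '[[[0,0,10,0,0,0],[0,0,22,0,0,0],[0,0,34,0,0,0],[0,0,46,0,0,0],[0,0,58,0,0,0],[0,0,70,0,0,0],[0,0,82,0,0,0],[0,0,88,0,0,0],[0,0,88,0,0,0],[0,0,88,0,0,0]]]' 255 60
python3 - <<'E'
from h import *
print(observe()['contact_force'])
snap('side','side5')
crop('side5','s8',120,140,170,150,4)
print(row([.524,.363,.44],-.05),row([.50,-.1805,.44],.04))
E
```

```text
time: 7.58
tool_pos: [0.53, 0.363, 0.2503]
tcp_rot: [[0.999, 0.0, 0.051], [-0.051, -0.0, 0.999], [0.0, -1.0, -0.0]]
contact_force: [0.3, -0.1, -1.7]
gripper_width: 0.0232
[ 0.2622 -0.0936 -1.6803]
[  -5.988 -189.606   -0.268    0.      -0.001    0.   ] [  -2.432 -189.429 -544.286    0.      -0.091    0.   ]
```

View pics/s8.png

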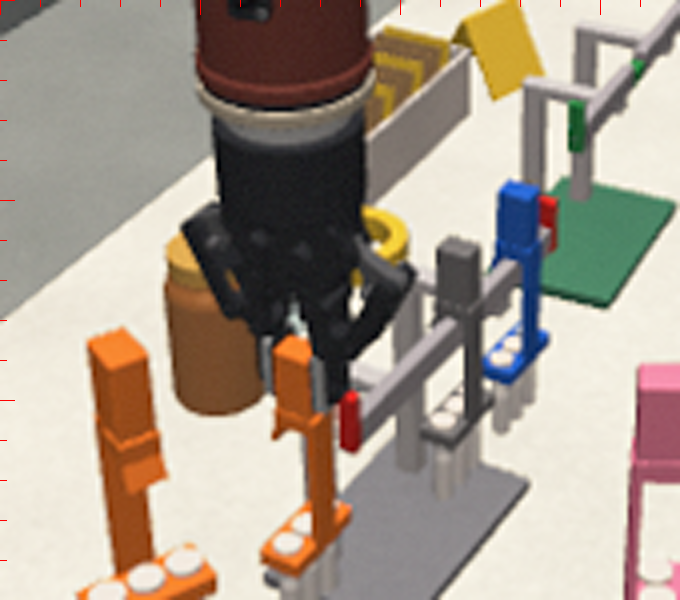

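```bash
python3 -m handwheel '[[[-1,-20,0,0,0,0],[-3,-55,0,0,0,0],[-6,-95,0,0,0,0],[-6,-135,0,0,0,0],[-6,-172,0,0,0,0],[-6,-189,0,0,0,0],[-6,-189,-10,0,0,0],[-6,-189,-30,0,-0.01,0],[-6,-189,-65,0,-0.02,0],[-5,-189,-110,0,-0.03,0],[-5,-189,-160,0,-0.04,0],[-5,-189,-210,0,-0.05,0],[-4,-189,-260,0,-0.06,0],[-4,-189,-310,0,-0.07,0],[-3,-189,-360,0,-0.08,0],[-3,-189,-410,0,-0.091,0],[-2,-189,-460,0,-0.091,0],[-2,-189,-505,0,-0.091,0],[-2,-189,-535,0,-0.091,0],[-2,-189,-544,0,-0.091,0]]]' 255 60
python3 -m handwheel '[[[0,0,0,0,0,0],[0,0,0,0,0,0],[0,0,0,0,0,0]]]'
python3 - <<'E'
from h import *
print(observe()['contact_force'])
snap('side','side6');snap('top','top6')
crop('side6','s9',220,40,130,150,4)
print(row([.50,-.1768,.2406],.04))
E
```

```text
time: 10.12
tool_pos: [0.4993, -0.1823, 0.4386]
tcp_rot: [[0.999, -0.001, -0.037], [0.037, 0.0, 0.999], [-0.001, -1.0, 0.0]]
contact_force: [-0.4, -0.5, -2.0]
gripper_width: 0.0233
time: 10.5
tool_pos: [0.5008, -0.1785, 0.4395]
tcp_rot: [[0.999, 0.0, -0.043], [0.043, 0.0, 0.999], [0.0, -1.0, 0.0]]
contact_force: [-0.0, 0.3, -1.3]
gripper_width: 0.023
[-0.0204  0.3286 -1.2754]
[ -0.664 198.822   2.184   0.      0.002   0.   ]
```

View pics/s9.png

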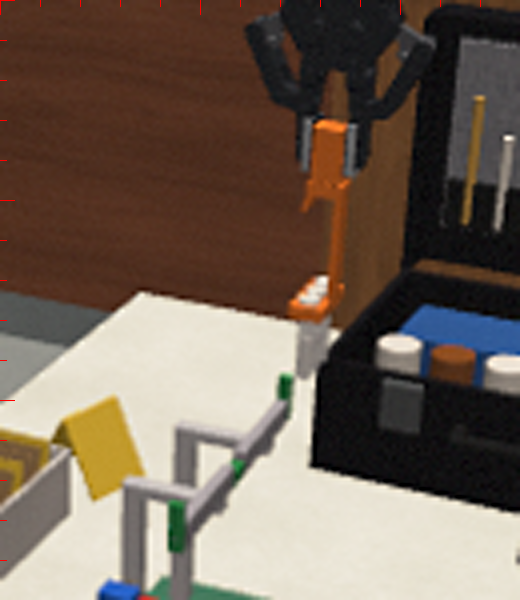

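View pics/side6.png

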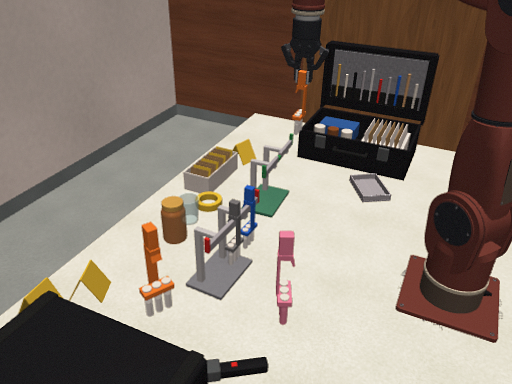

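```bash
python3 -m handwheel '[[[0,20,0,0,0,0],[0,55,0,0,0,0],[0,95,0,0,0,0],[0,135,0,0,0,0],[0,170,0,0,0,0],[0,190,0,0,0,0],[0,198,0,0,0,0],[0,198,0,0,0,0],[0,198,0,0,0,0],[0,198,0,0,0,0]]]' 255 60
python3 - <<'E'
from h import *
print(observe()['contact_force'])
snap('side','side7');snap('top','top7')
crop('side7','s10',230,90,110,110,6)
crop('top7','t10',270,150,85,75,8)
print(row([.5605,-.1768,.2406],.04))
E
```

```text
time: 11.85
tool_pos: [0.501, -0.1799, 0.2422]
tcp_rot: [[0.999, 0.001, -0.041], [0.041, -0.0, 0.999], [0.001, -1.0, -0.001]]
contact_force: [0.2, -0.1, -2.3]
gripper_width: 0.0234
[ 0.2397 -0.1305 -2.34  ]
[59.733  1.3    0.568  0.     0.001  0.001]
```

View pics/s10.png

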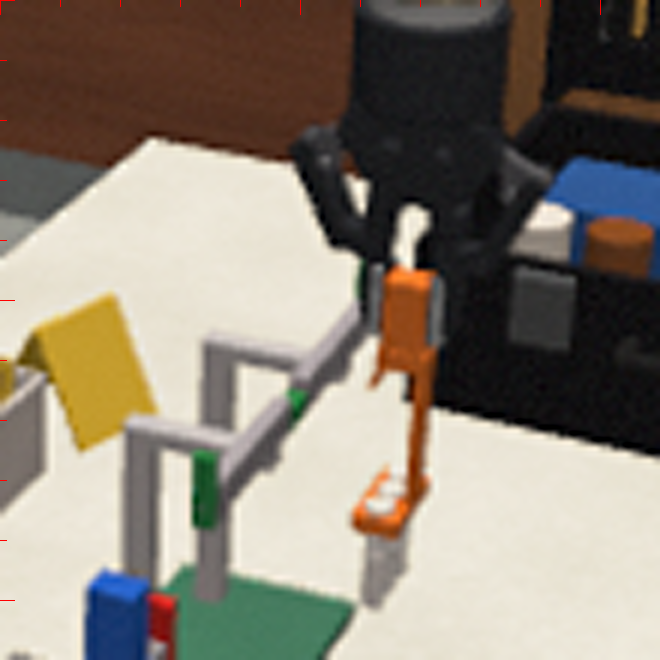

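View pics/t10.png

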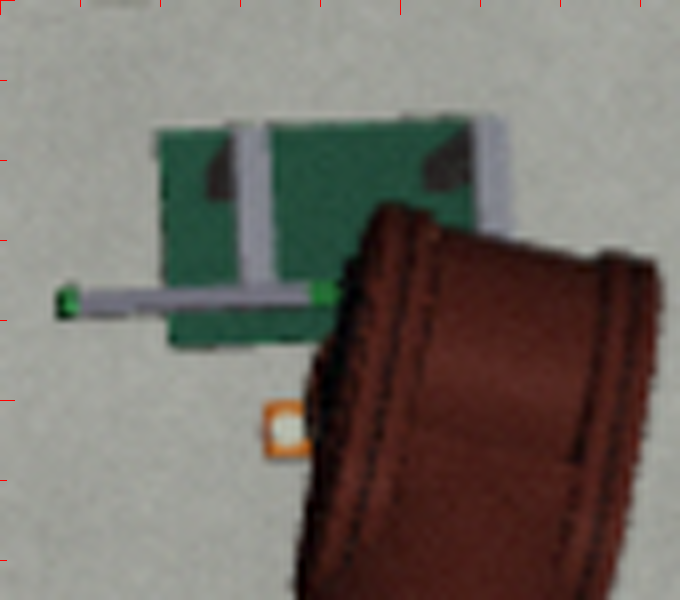

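```bash
python3 - <<'E'
from h import *
print(atz('side',230+410/6,90+271/6,.2766))
print(atz('top',270+264/8,150+430/8,.1546), atz('top',270+286/8,150+430/8,.1546))
E
```

```text
[ 0.5022 -0.1835  0.2766]
[ 0.5002 -0.1506  0.1546] [ 0.5001 -0.1608  0.1546]
```

```bash
python3 -m handwheel '[[[8,0,0,0,0,0],[18,0,0,0,0,0],[28,0,0,0,0,0],[38,0,0,0,0,0],[48,0,0,0,0,0],[56,0,0.5,0,0,0],[60,0,0.5,0,0,0],[60,0,0.5,0,0,0],[60,0,0.5,0,0,0]]]' 255 60
python3 - <<'E'
from h import *
print(observe()['contact_force'])
snap('side','side8')
crop('side8','s11',230,90,90,100,6)
print(row([.5605,-.1768,.2406],.04))
E
```

```text
time: 13.08
tool_pos: [0.5603, -0.1769, 0.2414]
tcp_rot: [[0.999, -0.0, -0.041], [0.041, -0.0, 0.999], [-0.0, -1.0, -0.0]]
contact_force: [0.0, -1.5, -2.0]
gripper_width: 0.0233
[ 0.0459 -1.4562 -1.9952]
[ 0.23   0.811  0.11   0.     0.001 -0.   ]
```

View pics/s11.png

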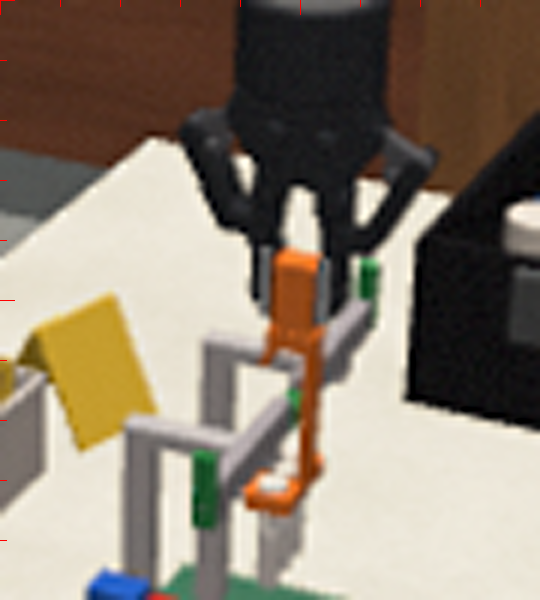

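```bash
python3 -m handwheel '[[[0,6,0,0,0,0],[0,12,0,0,0,0],[0,18,0,0,0,0],[0,23,0,0,0,0],[0,25,0,0,0,0],[0,26,0,0,0,0],[0,27,0,0,0,0],[0,28,0,0,0,0],[0,28,0,0,0,0]]]' 255 60
```

```text
time: 14.25
tool_pos: [0.5605, -0.1768, 0.2133]
tcp_rot: [[0.999, -0.0, -0.041], [0.041, 0.0, 0.999], [-0.0, -1.0, 0.0]]
contact_force: [1.0, 0.3, -2.1]
gripper_width: 0.0232
```

```bash
python3 -m handwheel '[[[0,1,0,0,0,0],[0,2,0,0,0,0],[0,3,0,0,0,0],[0,4,0,0,0,0],[0,4,0,0,0,0],[0,4,0,0,0,0]]]' 255 60
python3 -m handwheel '[[[0,0.5,0,0,0,0],[0,1,0,0,0,0],[0,1.5,0,0,0,0],[0,1.5,0,0,0,0],[0,1.5,0,0,0,0]]]' 255 60
python3 - <<'E'
from h import *
print(observe()['contact_force'])
snap('side','side9')
crop('side9','s12',240,110,80,90,7)
E
```

```text
time: 15.0
tool_pos: [0.5605, -0.1768, 0.2093]
tcp_rot: [[0.999, 0.0, -0.041], [0.041, 0.0, 0.999], [0.0, -1.0, 0.0]]
contact_force: [0.5, -0.0, -1.2]
gripper_width: 0.0233
time: 15.62
tool_pos: [0.5605, -0.1768, 0.2079]
tcp_rot: [[0.999, 0.0, -0.041], [0.041, 0.0, 0.999], [0.0, -1.0, 0.0]]
contact_force: [1.0, -0.1, -2.2]
gripper_width: 0.0233
[ 0.9719 -0.0968 -2.151 ]
```

View pics/s12.png

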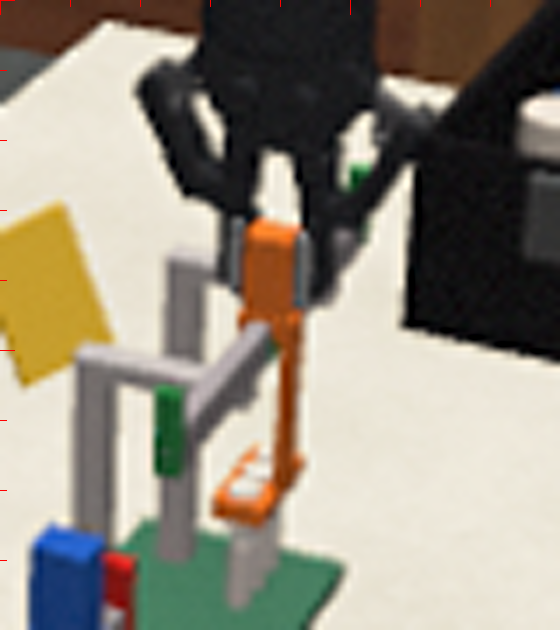

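```bash
python3 -m handwheel '[[[0,0.3,0,0,0,0],[0,0.6,0,0,0,0],[0,0.6,0,0,0,0],[0,0.6,0,0,0,0]]]' 255 60
python3 -m handwheel '[[[0,0.3,0,0,0,0],[0,0.6,0,0,0,0],[0,0.6,0,0,0,0],[0,0.6,0,0,0,0]]]' 255 60
```

```text
time: 16.18
tool_pos: [0.5606, -0.1768, 0.2076]
tcp_rot: [[0.999, 0.0, -0.041], [0.041, -0.0, 0.999], [0.0, -1.0, -0.0]]
contact_force: [-0.9, 0.1, 3.2]
gripper_width: 0.0234
time: 16.68
tool_pos: [0.5606, -0.1769, 0.2075]
tcp_rot: [[0.999, 0.001, -0.041], [0.041, -0.0, 0.999], [0.001, -1.0, -0.0]]
contact_force: [-3.5, 1.1, 8.4]
gripper_width: 0.0233
```

```bash
python3 -m handwheel '[[[0,-0.7,0,0,0,0],[0,-0.7,0,0,0,0]]]' 255 60
python3 -m handwheel '[[[0,0,0,0,0,0],[0,0,0,0,0,0],[0,0,0,0,0,0],[0,0,0,0,0,0],[0,0,0,0,0,0],[0,0,0,0,0,0],[0,0,0,0,0,0],[0,0,0,0,0,0],[0,0,0,0,0,0]]]' 0 60
python3 - <<'E'
from h import *
snap('side','side10')
crop('side10','s13',240,110,80,90,7)
E
```

```text
time: 16.92
tool_pos: [0.5606, -0.1768, 0.2076]
tcp_rot: [[0.999, 0.0, -0.041], [0.041, -0.0, 0.999], [0.0, -1.0, -0.0]]
contact_force: [-2.4, 0.4, 4.6]
gripper_width: 0.0229
time: 18.05
tool_pos: [0.5605, -0.1768, 0.2073]
tcp_rot: [[0.999, -0.0, -0.041], [0.041, 0.0, 0.999], [-0.0, -1.0, 0.0]]
contact_force: [-0.3, -0.4, -0.1]
gripper_width: 0.0855
```

View pics/s13.png

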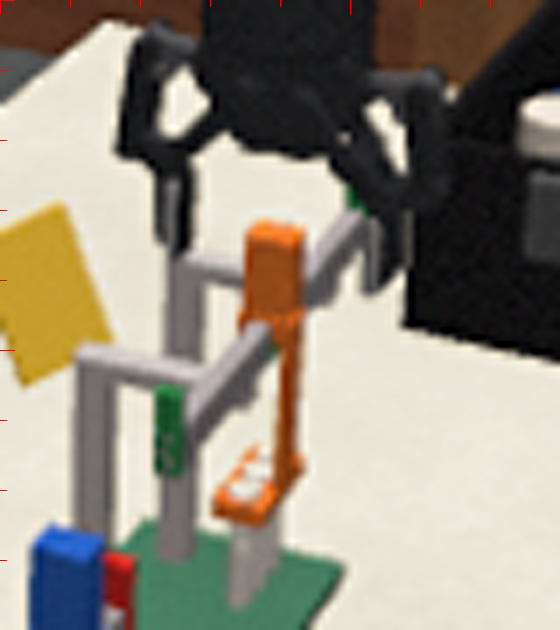

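Released, and it has not shifted. Now I retreat straight up, then back away to let the top camera see.

```bash
python3 -m handwheel '[[[0,-15,0,0,0,0],[0,-40,0,0,0,0],[0,-80,0,0,0,0],[0,-130,0,0,0,0],[0,-180,0,0,0,0],[0,-180,-40,0,0,0],[0,-180,-90,0,0,0],[0,-180,-140,0,0,0],[0,-180,-190,0,0,0],[0,-180,-230,0,0,0],[0,-180,-250,0,0,0],[0,-180,-250,0,0,0],[0,-180,-250,0,0,0]]]' 0 60
python3 - <<'E'
from h import *
snap('side','side11');snap('top','top11')
crop('side11','s14',170,110,150,180,4)
crop('top11','t14',165,150,190,65,4)
E
```

```text
time: 19.73
tool_pos: [0.5712, -0.4253, 0.3881]
tcp_rot: [[0.999, 0.001, -0.042], [0.042, 0.0, 0.999], [0.001, -1.0, 0.0]]
contact_force: [0.4, 0.0, -0.5]
gripper_width: 0.0855
```

View pics/s14.png

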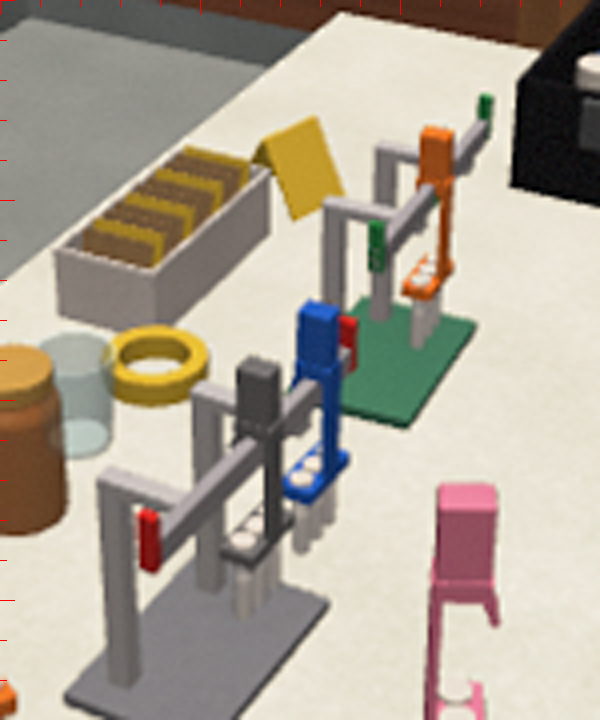

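View pics/t14.png

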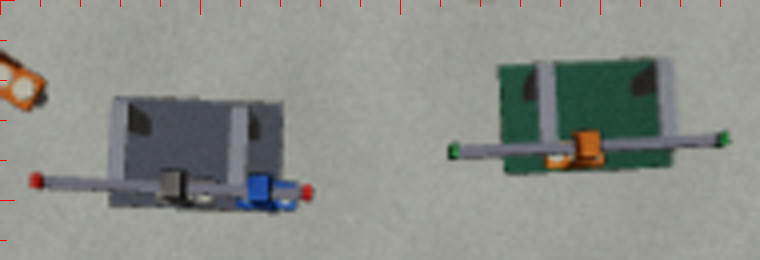

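```bash
python3 - <<'E'
from h import *
print(tri((170+437/4,110+132/4),(165+588/4,150+141/4)))
a=cv2.imread('pics/side10.png')[120:200,262:290].astype(int);b=cv2.imread('pics/side11.png')[120:200,262:290].astype(int)
m=(a[...,2]>150)&(a[...,0]<70);n=(b[...,2]>150)&(b[...,0]<70);print(m.sum(),(m^n).sum())
print(job.close_job())
E
```

```text
(array([ 0.5601, -0.1746,  0.2418]), np.float64(0.0019833178947457))
69 11
the job is handed in; nothing more can be done
None
```

I moved the orange carrier from the grey rail to the green-stop rail. It hangs upright in the notch, released, and the job is handed in.

**What I did:** I chose the smaller orange carrier on the grey rail; the larger orange one and the pink one stand loose. I gripped its block across the rail, raised it 35 mm and took it out over the red stop at its own end. I then carried it above the other carriers to the green rail, brought it on from the -x side and lowered it into the notch. After letting go, I raised the gripper and moved it away.

**Last checks:**
- **Seating:** on the way down there was no contact where the top of an unnotched bar would have been. Support came 8 mm lower, which matches the notch floor.
- **Height:** after release the top of the grip block measured z = 0.2418 m, against 0.242 m expected when fully seated.
- **Position along the bar:** the final image puts the block about 4 mm from my notch estimate, which is more than the ±3 mm play. I put this down to pixel-reading error, because the force and height both show it is seated.
- **Stillness:** between the pictures just after release and after the retreat, 11 of about 69 orange pixels differed. I took these to be parts the fingers had hidden, but did not check further.
- **Surroundings:** the blue and grey carriers still hang in place, and nothing else in those last crops looks moved. The torch, tray and most of the loose orange carrier were outside those crops, so I did not check them at the end.
- **Limits:** the last pictures were taken just after 19.7 s, well under the 64 s limit. The highest wrist force I read was about 9 N.

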